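# Fit the guide plate on the binding punch and lock it

## Task

Take the aluminium guide plate from its wooden stand and slide it about on the binding punch until its two holes drop over the two brass pins and it lies flush on the bed, feeling for the pins gently rather than forcing or dropping the plate. Then push the red lock all the way in over the plate's end and let go. Leave the mug, stapler and pen tray where they are.

Things in the scene. Friction and masses are not known exactly. Their poses are not given: they have to be found in the camera images.
- plate: Aluminium guide plate, 120 (x) x 160 (y) x 6 mm, 0.2 to 0.45 kg, lying on the stand at first. Origin: centre of its underside; z up. Two plain round through holes, 10 mm across, at x = 0, y = -50 and +50 mm. It may be fitted either way round. The row of small dark dashes near one long edge is only printed on.
- plate_handle (a point): Centre of the top of the black handle bar standing on the middle of the plate: 12 mm thick (plate x), 60 mm long (plate y), its top 40 mm above the plate's underside (34 mm above the plate's top).
- stand: Fixed plywood slab, 150 (x) x 180 (y) x 20 mm, on which the plate lies at first. Origin: centre of its underside on the table.
- punch: Desk binding punch, fixed to the table. Origin: on the table under the middle of its flat grey bed; z up, x towards its back. The bed is 180 (x) x 270 (y) mm, its top at z = 30 mm. Behind it, x = 90 to 150 mm, a blue punch head 60 mm high (z). The punch is easily damaged: the plate must never press on it or its pins with more than 40 N.
- pin_zone (a point): Middle of the bed's top (punch x = y = 0, z = 30 mm), not the pins. Two upright brass pins, 8 mm across, clamped fast, stand 14 mm above the bed, the top 2 mm tapering to 6.4 mm. They are at punch y = -50 and +50 mm and share one x anywhere from -25 to +25 mm, which is NOT measured: see or feel it.
- bed_far_side (a point): A point on the bed's top at punch x = 0, y = -120 mm. A seated plate has its underside on the bed, its x axis along the punch's x (either way round), its origin at punch y = 0 and at the pins' x, and the pins 8 mm proud of its top.
- lock_knob (a point): Centre of the top of the red lock's upright square knob, 14 x 14 mm, at punch x = 0, its top 44 mm above the bed, y about +108 mm when open. It rises from a flat red tongue, 26 (x) x 44 (y) mm, centred under it, 8 to 11 mm above the bed: it passes 2 mm over a seated plate; an unseated plate blocks it.
- lock_block (a point): Centre of the top of the dark steel block on the bed on which the red lock slides: punch x = -22 to 22, y = 91 to 129 mm, 8 mm high above the bed.
- lock (a joint): Travel of the red lock in m: 0 = open, 0.022 = fully in against its stop. It grows as the knob moves towards the punch's -y (towards the plate). It slides with about 1.5 N of friction and stays where it is left; starts at 0 to 0.003.
- pentray: White open pen tray, 90 (x) x 190 (y) x 35 mm, loose, not to be disturbed. Origin: centre of its underside.
- mug: White mug, 80 mm across, 90 mm high, handle on its +y side, loose, not to be disturbed. Origin: centre of its underside.
- stapler: Blue and black stapler, 140 (x) x 36 (y) x about 63 mm high, loose, not to be disturbed. Origin: centre of its underside.
Things that resemble listed ones, but are neither listed nor needed, are in the scene too. Leave any turquoise look-alike of the plate alone.

How it is judged:
On the way, in this order (a step that is already met when the one before it is completed fails the run):
1. the plate is seated flush on the bed with the pins through both holes, the lock still open (z of plate in the frame of punch between 0.028 and 0.0318 m and x of plate in the frame of punch between -0.029 and 0.029 m and y of plate in the frame of punch between -0.004 and 0.004 m and angle between plate's own z axis and vertical below 0.03 rad and angle between the x axis of plate and the x axis of punch, either way round below 0.06 rad and value of joint lock below 0.008 m), for 0.2 s.
2. the red lock is pushed in over the plate's end (value of joint lock above 0.019 m), for 0.2 s.
At the end, for the whole second after the job is handed in: The plate lies flush on the punch bed (underside within 1.8 mm of it, tilt under 0.03 rad, within 0.06 rad of the bed's axes, origin within 4 mm of the bed's middle in y and 29 mm in x, which only the pins through the holes allow), at rest, and the red lock is in by more than 19 of its 22 mm (z of plate in the frame of punch between 0.028 and 0.0318 m and x of plate in the frame of punch between -0.029 and 0.029 m and y of plate in the frame of punch between -0.004 and 0.004 m and angle between plate's own z axis and vertical below 0.03 rad and angle between the x axis of plate and the x axis of punch, either way round below 0.06 rad and value of joint lock above 0.019 m and linear speed of plate below 0.01 m/s); the robot touches nothing.
It fails at once if the plate is forced: it presses on the punch or its pins with more than 40 N (contact force between plate and punch above 40 N).
It fails at once if the mug is knocked from its place (over 25 mm) (distance of mug from where it was at the start of the episode above 0.025 m).
It fails at once if the stapler is knocked from its place (over 25 mm) (distance of stapler from where it was at the start of the episode above 0.025 m).
It fails at once if the pen tray is knocked from its place (over 25 mm) (distance of pentray from where it was at the start of the episode above 0.025 m).
It also fails if it takes over 72 s, if anything falls off the work surface, if the arm or the gripper's body presses on something with over 40 N, if the wrist force passes 120 N, or if a joint passes its speed limit or range.

## Robot

A 6-joint arm with a two-finger parallel gripper is mounted at the origin on the work surface. World frame = base frame: x ahead of the robot, y to its left, z up, the work surface at z = 0. Lengths are in m, angles in rad, forces in N, time in s.
With the tool pointing down it reaches from about 0.35 to 0.875 m from the base axis. Payload 15.5 kg.
Tool frame: the origin (TCP) lies at the very end of the fingers, on their centre line; the grasp point (between the pads) lies 19 mm behind it; z points along the fingers, y is the line along which they close (so a half turn about z gives the same grasp; the last joint's range is limited). The gripper opens to 85 mm and grips with 20 to 120 N. Pads are 22 mm wide; open, the fingers measure 114 mm over their backs; the gripper's body (76 mm by 85 mm) begins 54 mm behind the grasp point. The pads swing forward as they close: fully open they stand 13 mm farther back than shut.
Start: joints at [1.01, 0.494, 1.345, -0, 1.302, -0.096], TCP at [0.28, 0.559, 0.231] pointing down, gripper open.
Joint ranges: [-2.91, 2.91], [-0.82, 2.16], [0.22, 2.67], [-1.22, 4.37], [0.12, 2.79], [-3.08, 3.08]. Speed limits (rad/s): [1.89, 1.89, 2.57, 3.01, 3.01, 3.01].

## Interface

Orientations are given as a 3x3 rotation matrix whose columns are the frame's x, y, z axes.
In Python, from plant import manip gives the robot as it stands.
- The arm moves only by the tool servo_tool, never from a script. Its argument "targets" is one flat list of numbers, 5 for each row, row after row: the shift along the tool's x, y, z in units of 50 cm (1.0 is 50 cm), then the turn about the tool's z in units of 45 degrees (1.0 is 45 degrees), then the closure, from -1 (fully open) to 1 (shut). In form: [dx, dy, dz, twist, claw, dx, dy, dz, twist, claw, ...]. A call has 1 to 20 rows; each row is the pose to reach, as a shift and turn from the pose commanded when the call began, along the tool's axes at that moment; what a row does not reach only later rows make up. A row lasts 1/12 s, in which the tool goes at most 41.7 mm and 7.16 degrees, less where a joint would pass 70% of its speed; a pose out of reach is approached as far as the arm can. A call with a number of a shift or a turn outside -1 to 1 is refused whole. A call with a gripper value outside its range is refused whole. The fingers move at their own pace and stop on an object; "grip_force" is the grip in N (left out, the last holds). Time passes only in rows, so rows that repeat a pose let the fingers close. It gives the time, the measured TCP pose, the force, the opening and the grip force at its end, in the units of the state.
- manip.observe(): the state, without advancing time (a new reading comes with each control period).
- manip.read_camera(name): name is "side" or "top"; returns the picture (384x512x3 uint8, red, green, blue); there is no depth.
- manip.calibration(name): a dict with "fovy" (degrees; the focal length in pixels is half the picture's height over the tangent of half this angle, whatever the lens; pixels are square), "cx", "cy" (the principal point, pixels), "R" (3x3) and "t" (3): a world point X has camera coordinates R X + t. Camera axes: x right, y down, z forward; pixel columns grow to the right and rows downward; lengths in m; the calibration is good to about 2 mm. A picture is of the moment at which its call begins. calibration takes no time and is no camera call.
- manip.hand_in(): hands the job in; it is judged then, once.
The state is a dict: "t": time; "q": joint angles; "joint_velocities": joint speeds; "tau": joint torques, N m; "tool_pos": TCP position; "ee_rot": TCP orientation; "wrist_force": force on the tool from outside, world axes, zero at the start; "moment": the same for the moment, N m; "finger_gap": finger opening in m; "finger_force": force on a finger pad.
Only numpy, scipy, OpenCV 4.12 (cv2) and the standard library are available. Lean on these libraries where they do the work, as an engineer would, in place of code of your own. Each camera call takes 0.05 s, during which the arm holds its last target. There are 200 camera calls.

## Working session

There is one attempt and no reset: what is moved stays moved. The work goes in short steps, Python scripts to look and compute and a tool call to move; the robot and the scene stay as the last step left them, time stands still between calls to the robot, and variables do not carry over. Pictures are saved under pics/ and viewed, at most 10 in all, crops included, and the job is handed in when it is done.

Besides the shell and the picture viewer there is one more tool, called after "Emit:" as name(argument=value, ...) on one line, values as JSON. servo_tool: Moves the arm, as the interface text tells. Shifts and turns lie within -1 to 1; 1 stands for 50 cm of shift or 45 degrees of turn. Its arguments: {"type":"object","properties":{"targets":{"type":"array","items":{"type":"number","minimum":-1,"maximum":1}},"grip_force":{"type":"number"}},"required":["targets"]}

```bash
mkdir -p pics
python3 - <<'E'
from plant import manip
import cv2,json,numpy as np
for n in("top","side"):
    im=manip.read_camera(n); cv2.imwrite(f"pics/{n}0.png",im[:,:,::-1])
    c=manip.calibration(n); print(n,c)
s=manip.observe();print(s)
E
```

```text
top {'fovy': 48.94035194977894, 'cx': 256.2993412228548, 'cy': 185.19714138065626, 'R': array([[-0.0102794 , -0.99981936,  0.01598707],
       [-0.98287708,  0.00716109, -0.18412323],
       [ 0.18397549, -0.017606  , -0.98277314]]), 't': array([0.01142623, 0.53280061, 1.20369166])}
side {'fovy': 51.81933469031189, 'cx': 260.0485797385882, 'cy': 187.35458172067928, 'R': array([[ 0.72183295, -0.69161119,  0.02512286],
       [-0.38639916, -0.43286869, -0.81444483],
       [ 0.57415406,  0.57818566, -0.57969687]]), 't': array([-0.35693309,  0.2700924 ,  1.01158496])}
{'t': 0.1, 'q': array([ 1.01051383e+00,  4.94137249e-01,  1.34605717e+00, -2.77362957e-06,
        1.30248506e+00, -9.54746153e-02]), 'joint_velocities': array([ 0.00179131, -0.0010148 , -0.0019341 , -0.00090306,  0.0008465 ,
        0.00088061]), 'tau': array([ 2.12318519e-03, -8.83574080e+01, -3.84569836e+01,  4.75997012e-05,
        5.19754612e-03, -6.99821317e-05]), 'tool_pos': array([0.27997347, 0.55843392, 0.23075387]), 'ee_rot': array([[-8.93908002e-01,  4.48250102e-01, -5.75300531e-04],
       [ 4.48250459e-01,  8.93907532e-01, -9.22075317e-04],
       [ 1.00945123e-04, -1.08212923e-03, -9.99999409e-01]]), 'wrist_force': array([0.10261188, 1.401809  , 0.82760834]), 'moment': array([-0.00508437,  0.01041147,  0.00162347]), 'finger_force': 0.0, 'finger_gap': 0.08523140602632324}
```

View pics/top0.png

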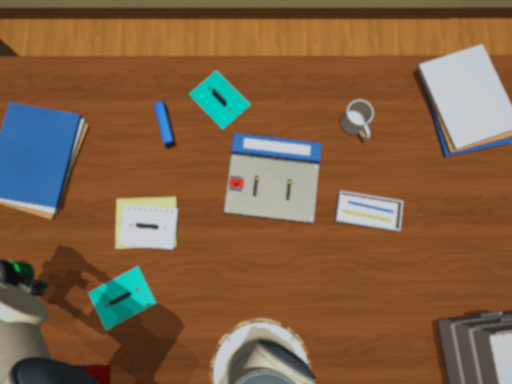

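View pics/side0.png

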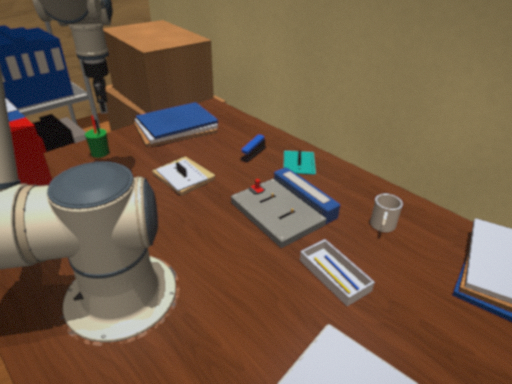

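```bash
cat > h.py <<'E'
import numpy as np,cv2
from plant import manip
def P(n):
    c=manip.calibration(n);f=192/np.tan(np.radians(c['fovy'])/2);return c,f
def ray(n,u,v,z):
    c,f=P(n);d=c['R'].T@np.array([(u-c['cx'])/f,(v-c['cy'])/f,1]);o=-c['R'].T@c['t']
    return o+d*(z-o[2])/d[2]
def proj(n,X):
    c,f=P(n);p=c['R']@np.asarray(X)+c['t'];return c['cx']+f*p[0]/p[2],c['cy']+f*p[1]/p[2]
def crop(im,x,y,w,h,k):
    return cv2.resize(im[y:y+h,x:x+w],None,fx=k,fy=k,interpolation=cv2.INTER_CUBIC)[:,:,::-1]
E
python3 - <<'E'
from h import *
a=cv2.imread("pics/top0.png")[:,:,::-1]
b=cv2.imread("pics/side0.png")[:,:,::-1]
o=np.vstack([np.hstack([crop(a,218,126,110,100,3.6),crop(a,108,190,80,100,3.6)[:360]]),np.zeros((0,684,3),np.uint8)])
s=np.hstack([crop(b,225,160,120,84,3.6),crop(b,148,145,70,84,3.6)])
o=o[:, :684];s=s[:, :684]
cv2.imwrite("pics/c0.png",np.vstack([o[:300],s[:300]]))
E
```

```text
(no output)
```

View pics/c0.png

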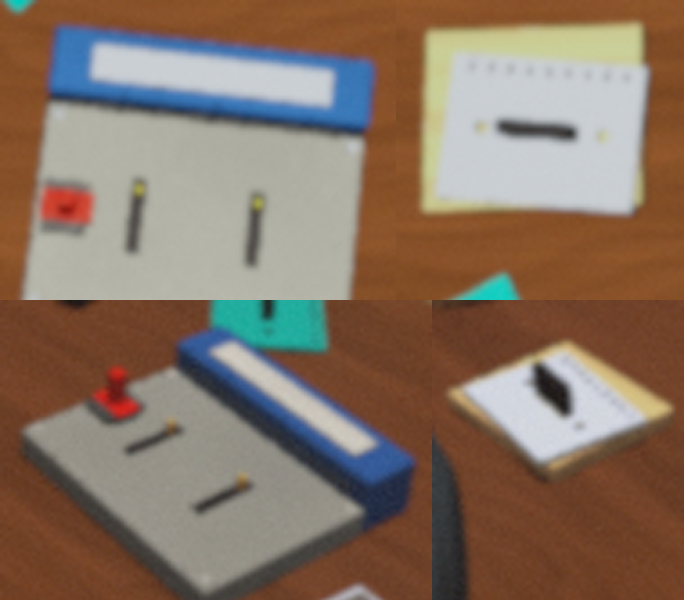

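Run:
```python
from h import *
def T(cx,cy,z,ox,oy,n):
    u=(cx+.5)/3.6-.5+ox; v=(cy+.5)/3.6-.5+oy
    return ray(n,u,v,z)
def pr(l,a):print(l,a.round(4))
A=T(139,188,.043,218,126,"top");B=T(258,203,.043,218,126,"top")
A2=T(171,127,.043,225,160,"side");B2=T(242,180,.043,225,160,"side")
for l,a,b in(("pins top",A,B),("pins side",A2,B2),
 ("holes top",T(84,127,.026,108,190,"top"),T(206,135,.026,108,190,"top")),
 ("holes side",T(99,82,.026,148,145,"side"),T(147,126,.026,148,145,"side")),
 ("handle top ends",T(102,127,.06,108,190,"top"),T(181,132,.06,108,190,"top"))):
    d=a-b; print(l,a.round(4),b.round(4),"mid",((a+b)/2).round(4),"len",np.hypot(*d[:2]).round(4),"yaw",np.degrees(np.arctan2(-d[0],d[1])).round(2))
# bed front/back corners via head
pr("knob",T(67,207,.074,218,126,"top")); pr("knob side",T(117,72,.074,225,160,"side"))
pr("bed backleft",T(52,101,.03,218,126,"top"));pr("head back L,R",T(57,27,.06,218,126,"top"));pr("",T(375,62,.06,218,126,"top"))
for n,x,y in(("bed FL",224,213),("bed FR",313,222)):pr(n,ray("top",x,y,.03))
pr("plate corner",T(456-396,52,.026,108,190,"top"));pr("",T(649-396,66,.026,108,190,"top"));pr("",T(436-396,197,.026,108,190,"top"));pr("",T(633-396,214,.026,108,190,"top"))
```

```text
pins top [0.5564 0.0065 0.043 ] [ 0.543  -0.0923  0.043 ] mid [ 0.5497 -0.0429  0.043 ] len 0.0997 yaw -7.73
pins side [ 0.5462 -0.0019  0.043 ] [ 0.5373 -0.0979  0.043 ] mid [ 0.5417 -0.0499  0.043 ] len 0.0964 yaw -5.29
holes top [0.4204 0.3786 0.026 ] [0.4129 0.2784 0.026 ] mid [0.4166 0.3285 0.026 ] len 0.1004 yaw -4.26
holes side [0.4176 0.3714 0.026 ] [0.4075 0.2739 0.026 ] mid [0.4126 0.3226 0.026 ] len 0.098 yaw -5.87
handle top ends [0.417  0.3548 0.06  ] [0.4125 0.2916 0.06  ] mid [0.4147 0.3232 0.06  ] len 0.0633 yaw -4.13
knob [0.5348 0.0655 0.074 ]
knob side [0.5389 0.063  0.074 ]
bed backleft [0.635  0.0794 0.03  ]
head back L,R [0.6909 0.074  0.06  ]
 [ 0.659  -0.1915  0.06  ]
bed FL [0.453  0.1034 0.03  ]
bed FR [ 0.4239 -0.1612  0.03  ]
plate corner [0.4828 0.4011 0.026 ]
 [0.4697 0.2412 0.026 ]
 [0.3636 0.4117 0.026 ]
 [0.3483 0.2513 0.026 ]
```

Emit:
servo_tool(targets=[-0.45, -0.294, 0.1, 1, -0.3, -0.45, -0.294, 0.1, 1, -0.3, -0.45, -0.294, 0.1, 1, -0.3, -0.45, -0.294, 0.1, 1, -0.3, -0.45, -0.294, 0.1, 1, -0.3, -0.45, -0.294, 0.1, 1, -0.3, -0.45, -0.294, 0.1, 1, -0.3, -0.45, -0.294, 0.1, 1, -0.3, -0.45, -0.294, 0.1, 1, -0.3, -0.45, -0.294, 0.1, 1, -0.3])

```text
t: 0.93
tool_pos: [0.4152, 0.3267, 0.1813]
ee_rot: [[-0.316, 0.949, -0.0], [0.949, 0.316, 0.0], [0.0, -0.0, -1.0]]
wrist_force: [0.1, 0.1, -0.5]
finger_gap: 0.0553
finger_force: 0.0
```

Emit:
servo_tool(targets=[0, 0, 0.1, 0.25, -0.3, 0, 0, 0.1, 0.5, -0.3, 0, 0, 0.1, 0.509, -0.3, 0, 0, 0.1, 0.509, -0.3, 0, 0, 0.1, 0.509, -0.3, 0, 0, 0.1, 0.509, -0.3])

```text
t: 1.43
tool_pos: [0.4154, 0.3272, 0.1318]
ee_rot: [[0.074, 0.997, 0.001], [0.997, -0.074, 0.001], [0.001, 0.001, -1.0]]
wrist_force: [0.1, -0.4, 1.0]
finger_gap: 0.0556
finger_force: 0.0
```

```bash
cat >> h.py <<'E'
def show():
    s=manip.observe();R=s['ee_rot'];print("t",round(s['t'],2),"tcp",s['tool_pos'].round(4),"x",R[:,0].round(3),"y",R[:,1].round(3),"yang",np.degrees(np.arctan2(R[1,1],R[0,1])).round(2),"F",s['wrist_force'].round(1),"M",s['moment'].round(2),"gap",round(s['finger_gap'],4),"q",s['q'].round(2));return s
E
python3 - <<'E'
from h import *
show()
im=manip.read_camera("top")
cv2.imwrite("pics/top1.png",im[:,:,::-1])
hsv=cv2.cvtColor(cv2.imread("pics/top0.png"),cv2.COLOR_BGR2HSV)
a=cv2.imread("pics/top0.png").astype(int)
# brass weighting: yellowness near pins
for (x0,y0) in((257,178),(290,182)):
    w=(np.minimum(a[...,1],a[...,2])-a[...,0])[y0-6:y0+7,x0-6:x0+7]; w=np.clip(w-np.median(w)-15,0,None)
    ys,xs=np.mgrid[y0-6:y0+7,x0-6:x0+7]; u,v=(w*xs).sum()/w.sum(),(w*ys).sum()/w.sum()
    print(u.round(2),v.round(2),ray("top",u,v,.040).round(4)); print(w[3:10,3:10])
E
```

```text
t 1.43 tcp [0.4154 0.3272 0.1318] x [0.074 0.997 0.001] y [ 0.997 -0.074  0.001] yang -4.23 F [ 0.1 -0.4  1. ] M [0.06 0.01 0.02] gap 0.0556 q [0.55 0.49 1.7  0.   0.96 0.63]
256.1 178.19 [0.556  0.0069 0.04  ]
[[ 0.  0.  0.  0.  0.  0.  0.]
 [ 0.  0.  0.  0.  0.  0.  0.]
 [ 0. 11. 36. 21.  0.  0.  0.]
 [ 0. 24. 56. 36.  0.  0.  0.]
 [ 0. 20. 49. 27.  0.  0.  0.]
 [ 0.  0. 13.  1.  0.  0.  0.]
 [ 0.  0.  0.  0.  0.  0.  0.]]
289.14 182.06 [ 0.5435 -0.0921  0.04  ]
[[ 0.  0.  0.  0.  0.  0.  0.]
 [ 0.  0.  6.  0.  0.  0.  0.]
 [ 0. 13. 40. 29.  0.  0.  0.]
 [ 0. 26. 58. 41.  1.  0.  0.]
 [ 0. 19. 46. 29.  0.  0.  0.]
 [ 0.  0.  9.  0.  0.  0.  0.]
 [ 0.  0.  0.  0.  0.  0.  0.]]
```

Emit:
servo_tool(targets=[0, 0, 0.06, 0, -0.3, 0, 0, 0.12, 0, -0.3, 0, 0, 0.17, 0, -0.3, 0, 0, 0.194, 0, -0.3, 0, 0, 0.194, 0, -0.3, 0, 0, 0.194, 0, 1, 0, 0, 0.194, 0, 1, 0, 0, 0.194, 0, 1, 0, 0, 0.194, 0, 1, 0, 0, 0.194, 0, 1, 0, 0, 0.194, 0, 1, 0, 0, 0.194, 0, 1, 0, 0, 0.194, 0, 1], grip_force=50)

```text
t: 2.57
tool_pos: [0.4159, 0.3268, 0.0356]
ee_rot: [[0.079, 0.997, 0.002], [0.997, -0.079, 0.001], [0.001, 0.002, -1.0]]
wrist_force: [-2.1, 0.0, 10.5]
finger_gap: 0.0109
finger_force: 49.8
```

Emit:
servo_tool(targets=[0, 0, -0.03, 0, 1, 0, 0, -0.08, 0, 1, 0, 0, -0.15, 0, 1, 0, 0, -0.21, 0, 1, -0.06, 0.03, -0.22, 0.056, 1, -0.13, 0.06, -0.22, 0.056, 1, -0.2, 0.09, -0.22, 0.056, 1, -0.27, 0.125, -0.22, 0.056, 1, -0.34, 0.155, -0.22, 0.056, 1, -0.41, 0.185, -0.22, 0.056, 1, -0.48, 0.22, -0.22, 0.056, 1, -0.55, 0.25, -0.22, 0.056, 1, -0.61, 0.28, -0.22, 0.056, 1, -0.66, 0.305, -0.22, 0.056, 1, -0.695, 0.32, -0.22, 0.056, 1, -0.712, 0.325, -0.22, 0.056, 1, -0.7155, 0.325, -0.22, 0.056, 1, -0.7155, 0.325, -0.22, 0.056, 1, -0.7155, 0.325, -0.22, 0.056, 1, -0.7155, 0.325, -0.22, 0.056, 1])

```text
t: 4.23
tool_pos: [0.5486, -0.0419, 0.1444]
ee_rot: [[0.122, 0.993, -0.0], [0.993, -0.122, 0.0], [0.0, -0.0, -1.0]]
wrist_force: [0.2, -0.4, -3.2]
finger_gap: 0.0111
finger_force: 49.5
```

Run:
```python
from h import *
s=show()
im=manip.read_camera("top");sd=manip.read_camera("side")
cv2.imwrite("pics/top2.png",im[:,:,::-1]);cv2.imwrite("pics/side2.png",sd[:,:,::-1])
print(proj("top",s['tool_pos']),proj("side",s['tool_pos']))
cv2.imwrite("pics/c2.png",np.vstack([crop(im,205,110,135,80,5),crop(sd,225,120,135,40*1,5)]))
```

```text
t 4.23 tcp [ 0.5486 -0.0419  0.1444] x [0.122 0.993 0.   ] y [ 0.993 -0.122 -0.   ] yang -6.99 F [ 0.2 -0.4 -3.2] M [ 0.   -0.    0.01] gap 0.0111 q [-0.18  0.49  1.63  0.    1.02 -0.06]
(np.float64(274.4109479765237), np.float64(173.11936199894035)) (np.float64(283.28741019625755), np.float64(173.93645418116034))
```

View pics/c2.png

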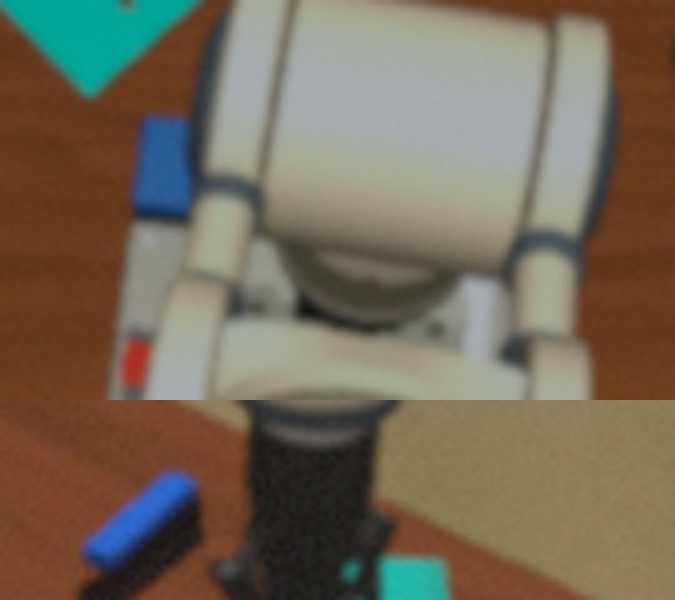

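Emit:
servo_tool(targets=[0, 0, 0.05, 0, 1, 0, 0, 0.1, 0, 1, 0, 0, 0.14, 0, 1, 0, 0, 0.15, 0, 1, 0, 0, 0.15, 0, 1, 0, 0, 0.15, 0, 1])

```text
t: 4.83
tool_pos: [0.5494, -0.0428, 0.0699]
ee_rot: [[0.122, 0.992, 0.0], [0.992, -0.122, -0.0], [-0.0, 0.0, -1.0]]
wrist_force: [-0.2, 0.3, -2.9]
finger_gap: 0.0111
finger_force: 49.4
```

Run:
```python
from h import *
s=show()
im=manip.read_camera("top");sd=manip.read_camera("side")
cv2.imwrite("pics/top3.png",im[:,:,::-1]);cv2.imwrite("pics/side3.png",sd[:,:,::-1])
p=s['tool_pos'];R=s['ee_rot']
for sg in(1,-1):
    h=p+R[:,0]*.05*sg; h[2]=p[2]-.0156+.006; print(h.round(4),np.round(proj("top",h),1),np.round(proj("side",h),1))
    
cv2.imwrite("pics/c3.png",np.vstack([crop(im,205,145,130,50,6),crop(sd,225,165,130,50,6)]))
```

```text
t 4.83 tcp [ 0.5494 -0.0428  0.0699] x [ 0.122  0.992 -0.   ] y [ 0.992 -0.122  0.   ] yang -7.03 F [-0.2  0.3 -2.9] M [ 0.01 -0.02 -0.01] gap 0.0111 q [-0.19  0.6   1.69 -0.    0.85 -0.06]
[0.5555 0.0068 0.0603] [256.3 177. ] [272.5 188.4]
[ 0.5433 -0.0925  0.0603] [289.9 180.8] [292.3 203.7]
```

View pics/c3.png

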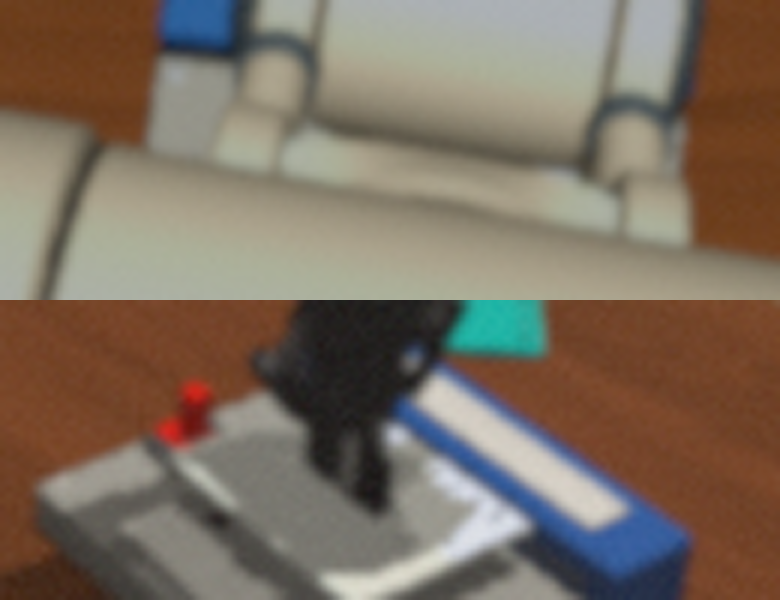

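Run:
```python
from h import *
def blob(n,f,x0,y0,r,z):
    a=cv2.imread(f).astype(float); w=(np.minimum(a[...,1],a[...,2])-a[...,0])[y0-r:y0+r+1,x0-r:x0+r+1]
    w=np.clip(w-np.median(w)-6,0,None); ys,xs=np.mgrid[y0-r:y0+r+1,x0-r:x0+r+1]
    u,v=(w*xs).sum()/w.sum(),(w*ys).sum()/w.sum(); return u,v,ray(n,u,v,z)
for n,pts,z in(("top",((131,225),(165,227)),.024),("side",((175,168),(189,180)),.024),("side",((272,195),(292,210)),.038)):
    b=[blob(n,f"pics/{n}0.png",x,y,4,z) for x,y in pts]
    print(n,[np.round(q[:2],1) for q in b],b[0][2].round(4),b[1][2].round(4),"mid",((b[0][2]+b[1][2])/2).round(4),"len",np.linalg.norm(b[0][2]-b[1][2]).round(4))
a=cv2.imread("pics/top0.png").astype(int)
m=((a.max(2)-a.min(2)<45)&(a.min(2)>120)).astype(np.uint8); k=np.zeros_like(m);k[185:260,105:190]=1;m&=k
m=cv2.morphologyEx(m,cv2.MORPH_CLOSE,np.ones((9,9)));c=max(cv2.findContours(m,0,2)[0],key=cv2.contourArea)
W=np.array([ray("top",*p,.026)[:2] for p in c[:,0]],np.float32)
print("rect",cv2.minAreaRect((W*1000)))
# side3 predicted corners of held plate
s=manip.observe();p=s['tool_pos'];R=s['ee_rot']
for x in(-.06,.06):
  for y in(-.08,.08):
    q=p+R[:,1]*x+R[:,0]*y;q[2]=.0603;u=np.array(proj("side",q));print("corner",x,y,((u-[225,165])*6+[0,300]).round(0))
```

```text
top [array([131.4, 225. ]), array([165. , 227.6])] [0.4203 0.3777 0.024 ] [0.4118 0.2783 0.024 ] mid [0.4161 0.328  0.024 ] len 0.0998
side [array([177.1, 168.8]), array([190.8, 182.1])] [0.4193 0.3617 0.024 ] [0.4066 0.2587 0.024 ] mid [0.413  0.3102 0.024 ] len 0.1038
side [array([272.1, 194. ]), array([291.8, 209.4])] [0.5548 0.0067 0.038 ] [ 0.543  -0.0928  0.038 ] mid [ 0.5489 -0.0431  0.038 ] len 0.1002
rect ((416.52191162109375, 327.9140625), (167.00955200195312, 127.50141906738281), 85.37604522705078)
corner -0.06 -0.08 [352. 604.]
corner -0.06 0.08 [165. 450.]
corner 0.06 -0.08 [529. 521.]
corner 0.06 0.08 [336. 380.]
```

Emit:
servo_tool(targets=[-0.0026, 0, 0.008, 0, 1, -0.0026, 0, 0.015, 0, 1, -0.0026, 0, 0.019, 0, 1, -0.0026, 0, 0.021, 0, 1, -0.0026, 0, 0.023, 0, 1, -0.0026, 0, 0.023, 0, 1])

```text
t: 5.43
tool_pos: [0.5487, -0.0443, 0.0576]
ee_rot: [[0.123, 0.992, -0.0], [0.992, -0.123, 0.0], [0.0, -0.0, -1.0]]
wrist_force: [-1.1, 0.8, -4.2]
finger_gap: 0.011
finger_force: 49.5
```

Emit:
servo_tool(targets=[0, 0, 0.001, 0, 1, 0, 0, 0.002, 0, 1, 0, 0, 0.002, 0, 1])

```text
t: 5.68
tool_pos: [0.5488, -0.0443, 0.0567]
ee_rot: [[0.123, 0.992, -0.0], [0.992, -0.123, 0.0], [0.0, -0.0, -1.0]]
wrist_force: [-1.6, 0.4, -2.8]
finger_gap: 0.0111
finger_force: 49.5
```

```bash
python3 -c "
from h import *
show()"
```

```text
t 5.68 tcp [ 0.5488 -0.0443  0.0567] x [0.123 0.992 0.   ] y [ 0.992 -0.123 -0.   ] yang -7.05 F [-1.6  0.4 -2.8] M [ 0.19  0.17 -0.01] gap 0.0111 q [-0.19  0.62  1.7   0.    0.82 -0.07]
```

Emit:
servo_tool(targets=[0, 0, 0.001, 0, 1, 0, 0, 0.002, 0, 1, 0, 0, 0.002, 0, 1])

```text
t: 5.93
tool_pos: [0.5488, -0.0443, 0.0557]
ee_rot: [[0.123, 0.992, -0.0], [0.992, -0.123, 0.0], [0.0, -0.0, -1.0]]
wrist_force: [-1.7, 2.5, -2.5]
finger_gap: 0.0115
finger_force: 49.6
```

```bash
python3 -c "
from h import *
show()"
```

```text
t 5.93 tcp [ 0.5488 -0.0443  0.0557] x [0.123 0.992 0.   ] y [ 0.992 -0.123 -0.   ] yang -7.05 F [-1.7  2.5 -2.5] M [0.18 0.3  0.  ] gap 0.0115 q [-0.19  0.62  1.7   0.    0.81 -0.07]
```

Emit:
servo_tool(targets=[0.0006, -0.0006, 0, 0, 1, 0.001, -0.001, 0, 0, 1, 0.001, -0.001, 0.001, 0, 1, 0.001, -0.001, 0.002, 0, 1, 0.001, -0.001, 0.002, 0, 1])

```text
t: 6.35
tool_pos: [0.5486, -0.0438, 0.0547]
ee_rot: [[0.123, 0.992, 0.0], [0.992, -0.123, -0.0], [-0.0, 0.0, -1.0]]
wrist_force: [-0.8, 0.6, -2.9]
finger_gap: 0.0109
finger_force: 49.5
```

```bash
python3 -c "
from h import *
show()"
```

```text
t 6.35 tcp [ 0.5486 -0.0438  0.0547] x [ 0.123  0.992 -0.   ] y [ 0.992 -0.123  0.   ] yang -7.05 F [-0.8  0.6 -2.9] M [-0.02 -0.02  0.  ] gap 0.0109 q [-0.19  0.63  1.7  -0.    0.81 -0.07]
```

Emit:
servo_tool(targets=[0.0002, -0.0004, 0.002, 0, 1, 0.0002, -0.0004, 0.004, 0, 1, 0.0002, -0.0004, 0.006, 0, 1, 0.0002, -0.0004, 0.006, 0, 1])

```text
t: 6.68
tool_pos: [0.5482, -0.0436, 0.0515]
ee_rot: [[0.123, 0.992, -0.0], [0.992, -0.123, 0.0], [0.0, -0.0, -1.0]]
wrist_force: [-0.5, 0.3, -3.5]
finger_gap: 0.0105
finger_force: 49.5
```

```bash
python3 -c "
from h import *
show()"
```

```text
t 6.68 tcp [ 0.5482 -0.0436  0.0515] x [0.123 0.992 0.   ] y [ 0.992 -0.123 -0.   ] yang -7.05 F [-0.5  0.3 -3.5] M [-0.04  0.05  0.08] gap 0.0105 q [-0.19  0.63  1.71  0.    0.8  -0.06]
```

Emit:
servo_tool(targets=[0, 0, 0.002, 0, 1, 0, 0, 0.004, 0, 1, 0, 0, 0.006, 0, 1, 0, 0, 0.008, 0, 1, 0, 0, 0.008, 0, 1])

```text
t: 7.1
tool_pos: [0.5482, -0.0436, 0.0476]
ee_rot: [[0.123, 0.992, -0.0], [0.992, -0.123, 0.0], [0.0, -0.0, -1.0]]
wrist_force: [-0.3, -0.1, -2.4]
finger_gap: 0.011
finger_force: 49.5
```

```bash
python3 -c "
from h import *
show()"
```

```text
t 7.1 tcp [ 0.5482 -0.0436  0.0476] x [0.123 0.992 0.   ] y [ 0.992 -0.123 -0.   ] yang -7.06 F [-0.3 -0.1 -2.4] M [ 0.01  0.02 -0.01] gap 0.011 q [-0.19  0.64  1.71  0.    0.79 -0.06]
```

Emit:
servo_tool(targets=[0, 0, 0.001, 0, 1, 0, 0, 0.002, 0, 1, 0, 0, 0.003, 0, 1, 0, 0, 0.003, 0, 1])

```text
t: 7.43
tool_pos: [0.5483, -0.0437, 0.0462]
ee_rot: [[0.123, 0.992, -0.0], [0.992, -0.123, 0.0], [0.0, -0.0, -1.0]]
wrist_force: [0.2, 0.9, -3.0]
finger_gap: 0.0112
finger_force: 49.5
```

Emit:
servo_tool(targets=[0, 0, 0.001, 0, 1, 0, 0, 0.001, 0, 1])

```text
t: 7.6
tool_pos: [0.5483, -0.0436, 0.0457]
ee_rot: [[0.123, 0.992, -0.0], [0.992, -0.123, -0.0], [-0.0, -0.0, -1.0]]
wrist_force: [-0.1, -0.6, -3.4]
finger_gap: 0.0109
finger_force: 49.5
```

Emit:
servo_tool(targets=[0, 0, 0.001, 0, 1, 0, 0, 0.001, 0, 1])

```text
t: 7.77
tool_pos: [0.5483, -0.0436, 0.0456]
ee_rot: [[0.123, 0.992, 0.0], [0.992, -0.123, -0.0], [-0.0, 0.0, -1.0]]
wrist_force: [-2.5, 0.3, 4.6]
finger_gap: 0.0108
finger_force: 50.4
```

Emit:
servo_tool(targets=[0, 0, 0.0006, 0, 1, 0, 0, 0.0006, 0, 1])

```text
t: 7.93
tool_pos: [0.5484, -0.0437, 0.0456]
ee_rot: [[0.123, 0.992, 0.0], [0.992, -0.123, -0.0], [-0.0, 0.0, -1.0]]
wrist_force: [-2.8, 0.7, 10.4]
finger_gap: 0.0111
finger_force: 51.4
```

Emit:
servo_tool(targets=[0, 0, -0.0006, 0, 0.4, 0, 0, -0.0006, 0, 0.2, 0, 0, -0.0006, 0, 0, 0, 0, -0.0006, 0, 0, 0, 0, -0.0006, 0, 0, 0, 0, -0.02, 0, 0, 0, 0, -0.06, 0, 0, 0, 0, -0.11, 0, 0, 0, 0, -0.16, 0, 0, 0, 0, -0.16, 0, 0])

```text
t: 8.77
tool_pos: [0.5505, -0.044, 0.1297]
ee_rot: [[0.123, 0.992, 0.006], [0.992, -0.123, -0.001], [-0.0, 0.006, -1.0]]
wrist_force: [1.5, -0.6, 1.3]
finger_gap: 0.0428
finger_force: 0.0
```

Emit:
servo_tool(targets=[0.05, -0.04, -0.04, 0, 1, 0.1, -0.1, -0.04, 0, 1, 0.16, -0.16, -0.04, 0, 1, 0.22, -0.22, -0.04, 0, 1, 0.27, -0.27, -0.04, 0, 1, 0.3, -0.3, -0.04, 0, 1, 0.3, -0.3, -0.04, 0, 1, 0.3, -0.3, -0.04, 0, 1])

```text
t: 9.43
tool_pos: [0.4175, 0.1244, 0.1454]
ee_rot: [[0.121, 0.993, 0.001], [0.993, -0.121, 0.0], [0.0, 0.001, -1.0]]
wrist_force: [-0.6, 0.2, 1.0]
finger_gap: -0.0005
finger_force: 0.0
```

Run:
```python
from h import *
s=show()
im=manip.read_camera("top");sd=manip.read_camera("side")
cv2.imwrite("pics/top4.png",im[:,:,::-1]);cv2.imwrite("pics/side4.png",sd[:,:,::-1])
cv2.imwrite("pics/c4.png",np.vstack([crop(im,205,120,130,110,5)[:330],crop(sd,225,165,130,54,5)]))
```

```text
t 9.43 tcp [0.4175 0.1244 0.1454] x [0.121 0.993 0.   ] y [ 0.993 -0.121  0.001] yang -6.93 F [-0.6  0.2  1. ] M [ 0.05 -0.05 -0.05] gap -0.0005 q [ 0.15  0.36  1.9  -0.    0.88  0.27]
```

View pics/c4.png

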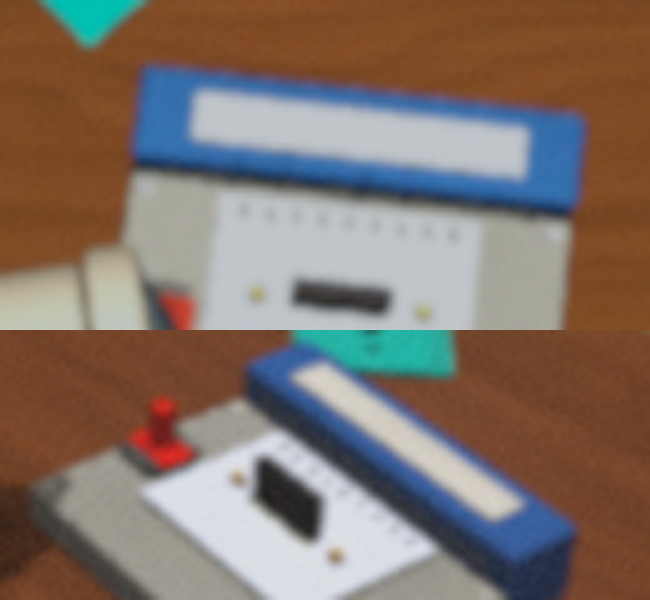

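The last picture shows the plate seated: brass pins show through both holes (crop pixels 257,293 and 423,312), and the lock is still open. Next I put the closed fingers behind the knob.

Emit:
servo_tool(targets=[-0.005, 0.07, 0, 0, 1, -0.015, 0.14, 0, 0, 1, -0.02, 0.21, 0, 0, 1, -0.024, 0.255, 0, 0, 1, -0.024, 0.255, 0, 0, 1, -0.024, 0.255, 0.06, 0, 1, -0.024, 0.255, 0.11, 0, 1, -0.024, 0.255, 0.15, 0, 1, -0.024, 0.255, 0.175, 0, 1, -0.024, 0.255, 0.183, 0, 1, -0.024, 0.255, 0.183, 0, 1])

```text
t: 10.45
tool_pos: [0.5426, 0.0953, 0.0527]
ee_rot: [[0.124, 0.992, -0.002], [0.992, -0.124, -0.0], [-0.0, -0.002, -1.0]]
wrist_force: [-0.9, 0.1, -0.2]
finger_gap: 0.0
finger_force: 0.0
```

Run:
```python
from h import *
s=show()
im=manip.read_camera("top");sd=manip.read_camera("side")
cv2.imwrite("pics/c5.png",np.vstack([crop(im,205,120,130,54,5),crop(sd,225,145,130,60,5)]))
```

```text
t 10.45 tcp [0.5426 0.0953 0.0527] x [ 0.124  0.992 -0.   ] y [ 0.992 -0.124 -0.002] yang -7.12 F [-0.9  0.1 -0.2] M [-0.02  0.06  0.02] gap 0.0 q [ 0.07  0.63  1.7  -0.    0.81  0.19]
```

View pics/c5.png

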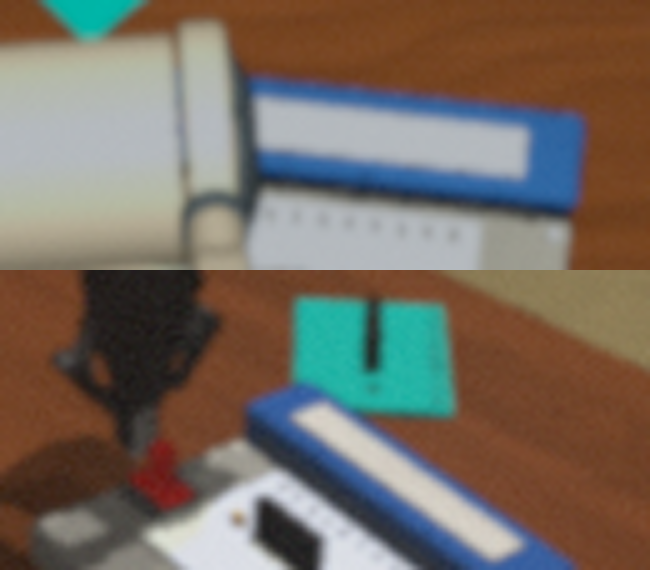

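The fingers stand behind the knob, at about side crop (140,430), and the plate is undisturbed. Now I push.

Emit:
servo_tool(targets=[-0.01, 0, 0, 0, 1, -0.02, 0, 0, 0, 1, -0.03, 0, 0, 0, 1, -0.036, 0, 0, 0, 1, -0.042, 0, 0, 0, 1, -0.048, 0, 0, 0, 1, -0.054, 0, 0, 0, 1, -0.054, 0, 0, 0, 1])

```text
t: 11.22
tool_pos: [0.5395, 0.0687, 0.0535]
ee_rot: [[0.123, 0.992, -0.0], [0.992, -0.123, -0.0], [-0.0, -0.0, -1.0]]
wrist_force: [-0.5, 0.2, -0.6]
finger_gap: -0.0003
finger_force: 0.0
```

Emit:
servo_tool(targets=[-0.003, 0, 0, 0, 1, -0.006, 0, 0, 0, 1, -0.006, 0, 0, 0, 1])

```text
t: 11.47
tool_pos: [0.5391, 0.0662, 0.0534]
ee_rot: [[0.123, 0.992, -0.0], [0.992, -0.123, -0.0], [-0.0, -0.0, -1.0]]
wrist_force: [0.5, -0.2, 0.3]
finger_gap: -0.0002
finger_force: 0.0
```

Emit:
servo_tool(targets=[-0.003, 0, 0, 0, 1, -0.006, 0, 0, 0, 1, -0.006, 0, 0, 0, 1])

```text
t: 11.72
tool_pos: [0.5389, 0.0641, 0.0535]
ee_rot: [[0.123, 0.992, 0.0], [0.992, -0.123, 0.001], [0.001, 0.0, -1.0]]
wrist_force: [0.7, 11.4, -0.0]
finger_gap: -0.0001
finger_force: 5.7
```

Emit:
servo_tool(targets=[-0.003, 0, 0, 0, 1, -0.006, 0, 0, 0, 1])

```text
t: 11.88
tool_pos: [0.5389, 0.0632, 0.0536]
ee_rot: [[0.124, 0.992, 0.001], [0.992, -0.124, 0.004], [0.004, 0.001, -1.0]]
wrist_force: [3.1, 49.7, 1.1]
finger_gap: -0.0002
finger_force: 25.1
```

Run:
```python
from h import *
s=show()
sd=manip.read_camera("side")
cv2.imwrite("pics/c6.png",crop(sd,225,145,100,75,6))
```

```text
t 11.88 tcp [0.5389 0.0632 0.0536] x [0.124 0.992 0.004] y [ 0.992 -0.124  0.001] yang -7.13 F [ 3.1 49.7  1.1] M [ 8.3  -0.43 -0.04] gap -0.0002 q [0.   0.62 1.73 0.01 0.79 0.12]
```

View pics/c6.png

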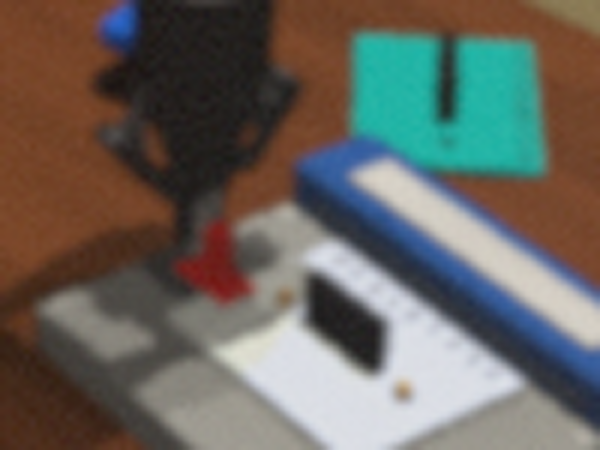

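The lock is hard against its stop and its tongue lies over the plate's end at (235,290). I'm backing off.

Emit:
servo_tool(targets=[0.008, 0, 0, 0, 1, 0.03, 0, 0, 0, 1, 0.06, 0, 0, 0, 1, 0.06, 0, -0.05, 0, 1, 0.06, 0, -0.12, 0, 1, 0.06, 0, -0.18, 0, 1, 0.1, -0.06, -0.2, 0, 1, 0.16, -0.13, -0.2, 0, 1, 0.22, -0.2, -0.2, 0, 1, 0.3, -0.26, -0.2, 0, 1, 0.35, -0.3, -0.2, 0, 1, 0.35, -0.3, -0.2, 0, 1, 0.35, -0.3, -0.2, 0, 1])

```text
t: 13.02
tool_pos: [0.4095, 0.2545, 0.1536]
ee_rot: [[0.119, 0.993, -0.0], [0.993, -0.119, -0.0], [-0.0, -0.0, -1.0]]
wrist_force: [1.4, 0.1, -0.5]
finger_gap: 0.0003
finger_force: 0.0
```

Run:
```python
from h import *
s=show()
im=manip.read_camera("top");sd=manip.read_camera("side")
def red(n,I,z):
    a=I.astype(int); m=(a[...,0]-np.maximum(a[...,1],a[...,2])>80).astype(np.uint8)
    k,l,st,c=cv2.connectedComponentsWithStats(m)
    return [c[i].round(2) for i in range(1,k) if 200<c[i][0]<300 and 140<c[i][1]<230 and st[i,4]>6]
for n,I in(("top",im),("side",sd)):
    o=cv2.imread(f"pics/{n}0.png")[:,:,::-1]; A=red(n,o,0);B=red(n,I,0)
    print(n,A,B)
    if A and B: print((ray(n,*A[0],.05)-ray(n,*B[0],.05)).round(4))
cv2.imwrite("pics/c7.png",np.vstack([crop(im,205,120,130,60,5),crop(sd,225,160,130,55,5)]))
```

```text
t 13.02 tcp [0.4095 0.2545 0.1536] x [ 0.119  0.993 -0.   ] y [ 0.993 -0.119 -0.   ] yang -6.84 F [ 1.4  0.1 -0.5] M [-0.05 -0.03  0.02] gap 0.0003 q [ 0.43  0.4   1.78 -0.    0.96  0.55]
top [array([236.07, 182.63])] [array([242.62, 183.53])]
[0.0029 0.0194 0.    ]
side [array([257., 180.]), array([256.54, 188.07])] [array([260.8 , 183.15]), array([260.39, 191.12])]
[0.0034 0.0223 0.    ]
```

View pics/c7.png

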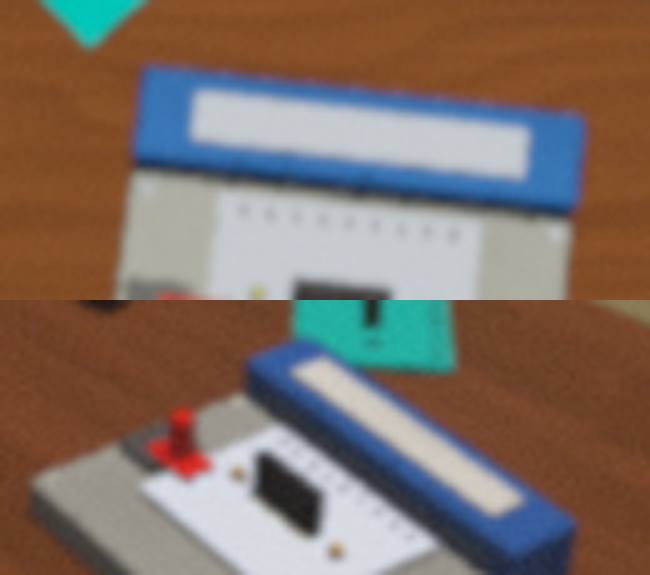

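The lock moved about 20–22 mm to its stop. The tongue lies over the plate's end at side crop (190,465), and the pins are through both holes.

```bash
python3 -c "
from plant import manip
print(manip.hand_in())"
```

```text
the job is handed in; nothing more can be done
None
```

I seated the plate flush on both pins, pushed the red lock in to its stop (about 20–22 mm on camera), let go, and handed the job in; the verdict wasn't shown, and the wrist force reached about 50 N when the lock hit its stop.

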